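# Shut and fasten the clay stick box

## Robot

A 6-joint arm with a two-finger parallel gripper is mounted at the origin on a cart in front of the work surface, level with it; the furniture and walls round the work are solid. World frame = base frame: x ahead of the robot, y to its left, z up, the work surface at z = 0. Lengths are in m, angles in rad, forces in N, time in s.
With the tool pointing down it reaches from about 0.275 to 0.875 m from the base axis. Payload 12.5 kg.
Tool frame: the origin (TCP) lies between the finger pads; the fingertips stand 11 mm ahead of it and the grasp point (between the pads) lies 8 mm behind it; z points along the fingers, y is the direction in which the jaws open and shut (so a half turn about z gives the same grasp; the last joint's range is limited). The gripper opens to 85 mm and grips with 20 to 120 N. Pads are 22 mm wide; open, the fingers measure 114 mm over their backs; the gripper's body (76 mm by 85 mm) begins 54 mm behind the grasp point. The pads swing forward as they close: fully open they stand 13 mm farther back than shut.
Start: joints at [-1.2, 0.351, 1.652, -0, 1.139, -0.085], TCP at [0.242, -0.494, 0.242] pointing down, gripper open.
Joint ranges: [-2.75, 2.75], [-0.79, 2.1], [0.01, 2.65], [-1.57, 4.71], [0.07, 3.14], [-2.87, 2.87]. Speed limits (rad/s): [2.22, 2.22, 2.79, 3.14, 3.14, 3.14].

## Interface

Orientations are given as a unit quaternion [x, y, z, w].
In Python, from bench import * gives the robot as it stands.
- The arm moves only by the tool play_rows, never from a script. Its argument "targets" is one flat list of numbers, 7 for each row, row after row: the turn, a rotation vector about the tool's x, y, z in degrees, then the shift along the tool's x, y, z in mm, then the opening, from -1 (shut) to 1 (fully open). A call has 1 to 10 rows; each row shifts and turns the commanded pose from where the row before left it, along the tool's axes as they then stand; what a row does not reach is not made up. A row lasts 1/8 s, in which the tool goes at most 62.5 mm and 10.7 degrees, less where a joint would pass 70% of its speed; a pose out of reach is approached as far as the arm can. A call is refused whole if a number of a shift passes 62.5 or a number of a turn 10.7, either way. A call with a gripper value outside its range is refused whole. The fingers move at their own pace and stop on an object; "force" is the grip in N (left out, the last holds). Time passes only in rows, so rows that do not move let the fingers close. It gives the time, the measured TCP pose, the force and the opening at its end, in the units of the state.
- state(): the state, without advancing time (a new reading comes with each control period).
- capture(name): name is "scene" or "top" or "wrist"; returns a dict with "img" (384x512x3 uint8, red, green, blue), "z_map" (384x512 float32, m along the optical axis (not along the pixel's ray), 0 where there is no reading), "intrinsics" (3x3 intrinsics, pixels), "R" (3x3) and "t" (3): a world point X has camera coordinates R X + t. Camera axes: x right, y down, z forward; pixel columns grow to the right and rows downward; lengths in m; the calibration is good to about 2 mm. A picture is of the moment at which its call begins.
- finish_job(): hands the job in, once; it reports no verdict.
The state is a dict: "time": time; "qpos": joint angles; "joint_velocities": joint speeds; "joint_efforts": joint torques, N m; "ee_pos": TCP position; "tcp_rot": TCP orientation; "wrist_force": force on the tool from outside, world axes, zero at the start; "wrist_torque": the same for the moment, N m; "opening": finger opening in m.
Only numpy, scipy, OpenCV 4.12 (cv2) and the standard library are available. Lean on these libraries where they do the work, as an engineer would, in place of code of your own. Each camera call takes 0.05 s, during which the arm holds its last target. There are 200 camera calls.

## Task

The wooden box of clay sticks has been left open. Push its sliding lid fully shut with the fingertips, then push the brass turn button round until it lies squarely across the lid behind the batten. Do not lift the box or shove it along the bench, and leave the things around it where they are.

Things in the scene. Friction and masses are not known exactly. Their poses are not given: they have to be found in the camera images.
- stick_box: Open-topped light wooden box, 190 x 120 x 60 mm (along its own x, y, z), standing loose on the bench, about 1.2 kg; it slides if pushed with more than about 5 N. Origin: centre of its underside. The lid slides along its x axis, out over the lower end wall at -x. Side walls are 8 mm thick and 60 mm high. It carries the lid, the turn button and some clay sticks fixed inside.
- lid (a joint): Sliding lid, 180 x 106 x 5 mm plywood, its top 52 mm above the box's underside, 8 mm below the tops of the side walls. Value in m: 0 = fully shut, against its stop; positive = drawn out by that much towards the box's -x; at most 0.11. It slides against about 1.5 N friction and stays where it is left.
- batten (a point): Centre of the wooden batten glued across the top of the lid to push on: 10 mm thick along the box's x, 50 mm long along y, standing from 52 to 78 mm above the box's underside; this point is at 65 mm. It moves with the lid and is at x = 0, y = 0 of the box when the lid is shut. To shut the lid push its -x face towards the box's +x.
- turn_button (a joint): Brass tongue 62 x 14 x 6 mm, top 67 mm above the box's underside, swinging level about an upright pivot on the box's +y wall. rad: 0 = along the wall, tip to the box's -x; grows anticlockwise from above, tip moving in over the lid; pi/2 = at its stop, square across the lid, tip to -y, 4 mm behind (-x of) the shut lid's batten. Friction 0.04 N m; stays where left.
- peg (a point): Point on the upright brass peg near the tip of the turn button by which it is pushed: 10 mm in diameter, 52 mm from the pivot axis, standing from 66 to 90 mm above the box's underside; this point is on its axis at 78 mm.
- pivot (a point): Pivot axis of the turn button, 60 mm above the box's underside, at x = -16 mm, y = +66 mm in the box's frame.
- glaze_jar: Bystander: round jar with a red cap, 64 mm across, 97 mm high, standing behind the box. Origin: centre of its underside.
- kidney: Bystander: bean-shaped rubber scraper, 35 x 90 x 8 mm, lying in front of the box, to the left. Origin: centre of its underside.
- wood_gauge: Bystander: small hardwood block, 25 x 60 x 25 mm, lying to the right of the box. Origin: centre of its underside.
- brush: Bystander: flat brush with a red handle, 24 x 199 x 12 mm, lying behind the box. Origin: centre of its underside.

How it is judged:
On the way, in this order (a step that is already met when the one before it is completed fails the run):
1. the lid is pushed fully shut (within 5 mm) while the turn button is still out of its way (under 0.6 rad) (value of joint lid below 0.005 m and value of joint turn_button below 0.6 rad), for 0.2 s.
2. the turn button is pushed round across the lid (past 1.4 rad) (value of joint turn_button above 1.4 rad), for 0.2 s.
At the end, for the whole second after the job is handed in: The lid is shut to within 6 mm, the turn button lies across it (over 1.4 rad of 1.57), the box stands flat and still within 30 mm of where it was, and the jar, kidney, gauge block and brush are within 20 mm of where they were (value of joint lid below 0.006 m and value of joint turn_button above 1.4 rad and distance of stick_box from where it was at the start of the episode below 0.03 m and height (world z) of stick_box below 0.008 m and angle between stick_box's own z axis and vertical below 0.05 rad and linear speed of stick_box below 0.01 m/s and distance of each of glaze_jar, kidney, wood_gauge, brush from where it was at the start of the episode below 0.02 m); the robot touches nothing.
It fails at once if the box is lifted or tipped (height (world z) of stick_box above 0.012 m or angle between stick_box's own z axis and vertical above 0.12 rad).
It fails at once if the box is shoved more than 30 mm along the bench (distance of stick_box from where it was at the start of the episode above 0.03 m).
It fails at once if the jar, kidney, gauge block or brush is moved more than 20 mm (distance of any of glaze_jar, kidney, wood_gauge, brush from where it was at the start of the episode above 0.02 m).
It also fails if it takes over 48 s, if anything falls off the work surface, if the arm or the gripper's body presses on something with over 40 N, if the wrist force passes 120 N, or if a joint passes its speed limit or range.

## Working session

There is one attempt and no reset: what is moved stays moved. The work goes in short steps, Python scripts to look and compute and a tool call to move; the robot and the scene stay as the last step left them, time stands still between calls to the robot, and variables do not carry over. Pictures are saved under pics/ and viewed, on a budget of 10 in all, crops included, one or two more only if the job needs it, and the job is handed in when it is done.

Besides the shell and the picture viewer there is one more tool, called after ">>>" by a JSON object that holds its "api" and its "payload". play_rows: Moves the arm, as the interface text tells. Its arguments: {"type":"object","properties":{"targets":{"type":"array","items":{"type":"number"}},"force":{"type":"number"}},"required":["targets"]}

```bash
mkdir -p pics
cat > h.py <<'E'
from bench import *
import numpy as np, cv2, pickle
def cap(n,f):
    c=capture(n); pickle.dump(c,open(f+'.pkl','wb')); cv2.imwrite('pics/'+f+'.png',cv2.resize(c['img'][:,:,::-1],None,fx=1.5,fy=1.5,interpolation=cv2.INTER_CUBIC)); return c
def pt(c,u,v,z=None):
    "pixel of original image -> world; by depth or on plane z"
    K,R,t=c['intrinsics'],c['R'],c['t']
    d=np.linalg.solve(K,[u,v,1.]); o=-R.T@t; r=R.T@d
    s=c['z_map'][int(round(v)),int(round(u))] if z is None else (z-o[2])/r[2]
    return o+s*r
E
python3 - <<'E'
from h import *
for n in('top','scene'):
    c=cap(n,n); print(n,-c['R'].T@c['t'])
s=state(); print(s['time'],s['ee_pos'],s['tcp_rot'],s['opening'],s['wrist_force'])
E
```

```text
top [0.4459445  0.06126934 0.94063582]
scene [-0.1514536   0.61112774  0.59015149]
0.1 [ 0.2420174  -0.49358423  0.24182986] [ 9.74146551e-01  2.25916444e-01 -5.47776703e-05 -5.04783791e-04] 0.08541955622671557 [ 0.41575654 -0.32243418  0.30453626]
```

View pics/top.png

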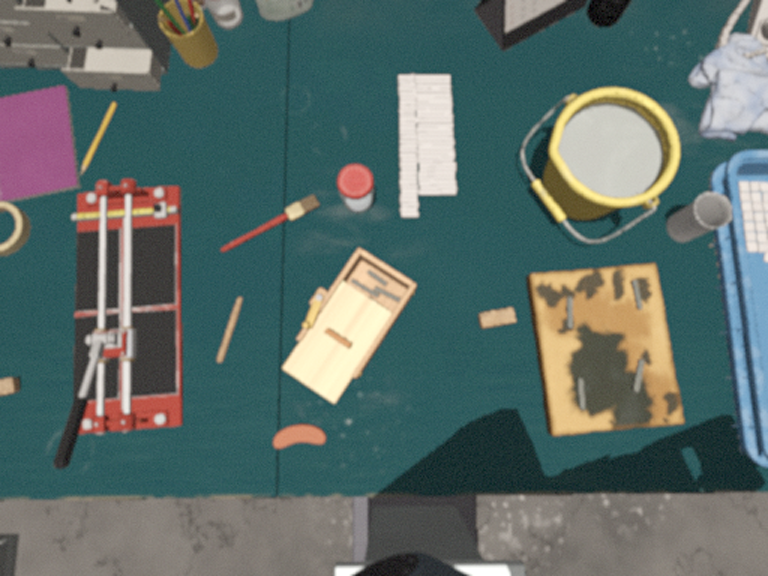

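View pics/scene.png

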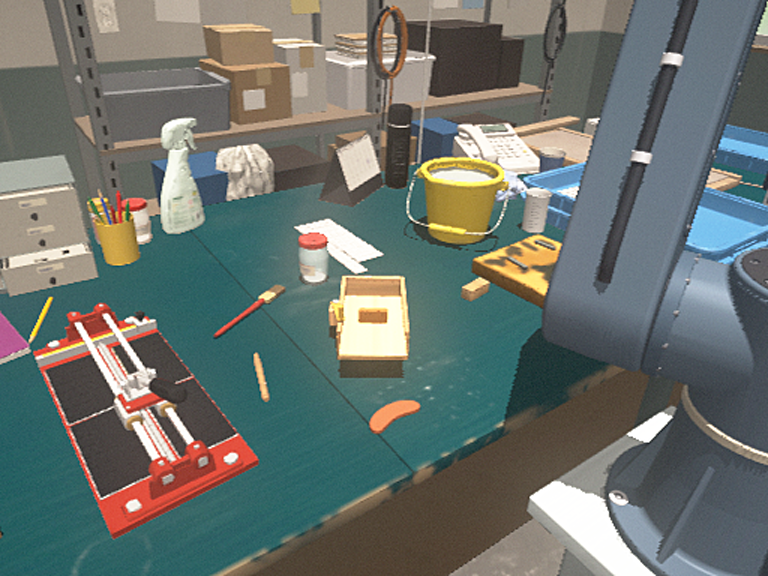

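The top view shows the box at about (350,325), its open +x end at upper right, the batten at about (338,338) and the button on the left wall at about (315,310). I'll enlarge that area.

Run:
```python
import pickle,cv2
c=pickle.load(open('top.pkl','rb'))
cv2.imwrite('pics/crop.png',cv2.resize(c['img'][155:280,180:290,::-1],None,fx=4.8*1,fy=4.8,interpolation=cv2.INTER_CUBIC))
```

```text
(no output)
```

View pics/crop.png

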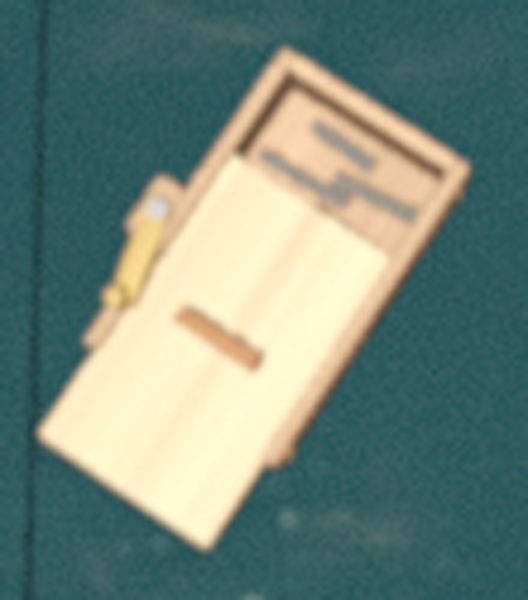

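Run:
```python
from h import *
c=pickle.load(open('top.pkl','rb'))
P={}
for n,x,y,z in [('FL',285,45,.06),('FR',470,165,.06),('NR',280,466,.06),('lidL',38,435,.052),('lidR',207,550,.052),('bat1',180,312,.078),('bat2',262,360,.078),('pivot',157,208,.067),('pegbase',118,293,.09)]:
    u,v=180+(x+.5)/4.8-.5,155+(y+.5)/4.8-.5
    P[n]=pt(c,u,v,z); print(n,P[n].round(4),pt(c,u,v).round(4))
# fit box pose from known points
src=np.array([[.095,.06],[.095,-.06],[-.095,-.06],[-.016,.066]]);dst=np.array([P[k][:2] for k in('FL','FR','NR','pivot')])
a=src-src.mean(0);b=dst-dst.mean(0)
th=np.arctan2((a[:,0]*b[:,1]-a[:,1]*b[:,0]).sum(),(a*b).sum())
R=np.array([[np.cos(th),-np.sin(th)],[np.sin(th),np.cos(th)]]);o=dst.mean(0)-R@src.mean(0)
print('yaw',np.degrees(th),'org',o,'res',(src@R.T+o-dst).round(4))
for k in P: print(k,((P[k][:2]-o)@R).round(4))
np.savez('box.npz',th=th,o=o)
```

```text
FL [0.686 0.115 0.06 ] [ 7.025e-01  1.187e-01 -2.000e-04]
FR [0.6186 0.0159 0.06  ] [6.303e-01 1.280e-02 1.000e-04]
NR [0.4604 0.1177 0.06  ] [ 0.4614  0.1215 -0.0008]
lidL [0.4781 0.2454 0.052 ] [0.4799 0.2558 0.0019]
lidR [0.4179 0.1561 0.052 ] [0.4163 0.1615 0.0008]
bat1 [0.5393 0.1682 0.078 ] [0.5395 0.1684 0.0766]
bat2 [0.5141 0.1258 0.078 ] [0.5155 0.1271 0.0606]
pivot [0.5959 0.1823 0.067 ] [0.5953 0.1819 0.0703]
pegbase [0.5481 0.1985 0.09  ] [0.5479 0.1982 0.0919]
yaw -33.109893081863845 org [0.57287889 0.11725682] res [[-0.0008  0.0006]
 [ 0.0011 -0.0008]
 [ 0.0001  0.0012]
 [-0.0003 -0.001 ]]
FL [0.096  0.0599]
FR [ 0.0937 -0.0599]
NR [-0.0944 -0.0611]
lidL [-0.1494  0.0555]
lidR [-0.151  -0.0521]
bat1 [-0.0559  0.0243]
bat2 [-0.0539 -0.025 ]
pivot [-0.0163  0.0671]
pegbase [-0.0651  0.0545]
```

Geometry agrees: the corners fit to about 1 mm, the lid is drawn about 58 mm and the button is at about 0.24 rad. Next I move to a hover behind the batten with the fingers shut.

>>> {"api": "play_rows", "payload": {"targets": [0,0,0,37.2,-34.2,0,-1,0,0,0,37.2,-34.2,0,-1,0,0,0,37.2,-34.2,0,-1,0,0,0,37.2,-34.2,0,-1,0,0,0,37.2,-34.2,0,-1,0,0,0,37.2,-34.2,0,-1,0,0,0,37.2,-34.2,0,-1,0,0,0,37.2,-34.2,0,-1,0,0,0,37.2,-34.2,0,-1,0,0,0,37.2,-34.2,0,-1]}}

```text
time: 1.35
ee_pos: [0.4259, -0.0213, 0.2423]
tcp_rot: [0.974, 0.226, 0.0, 0.0]
wrist_force: [-0.3, -0.7, 0.7]
opening: -0.0
```

>>> {"api": "play_rows", "payload": {"targets": [0,0,0,37.2,-34.2,0,-1,0,0,0,37.2,-34.2,0,-1,0,0,0,37.2,-34.2,0,-1,0,0,0,37.2,-34.2,0,-1,0,0,-10,0,0,0,-1,0,0,-10,0,0,0,-1,0,0,-10,0,0,0,-1,0,0,-10,0,0,0,-1,0,0,-10,0,0,0,-1,0,0,-10,0,0,0,-1]}}

```text
time: 2.6
ee_pos: [0.4988, 0.1653, 0.242]
tcp_rot: [0.729, 0.685, -0.0, -0.0]
wrist_force: [-0.1, -0.5, 0.4]
opening: 0.0003
```

>>> {"api": "play_rows", "payload": {"targets": [0,0,-10,0,0,0,-1,0,0,-10,0,0,0,-1,0,0,-10,0,0,0,-1,0,0,-10,0,0,0,-1,0,0,-10,0,0,0,-1,0,0,-10.7,0,0,0,-1,0,0,0,0,0,0,-1,0,0,0,0,0,0,-1]}}

```text
time: 3.6
ee_pos: [0.4989, 0.1653, 0.2421]
tcp_rot: [0.288, 0.958, -0.0, -0.0]
wrist_force: [0.8, 0.1, 0.5]
opening: -0.0004
```

```bash
cat >> h.py <<'E'
from scipy.spatial.transform import Rotation as Ro
def rep(tx=None,ty=None,tz=None,head=None):
    "TCP in box frame; shift in tool axes (mm) to box-frame target; head = wanted heading of -tool x in the box frame, deg"
    b=np.load('box.npz');th,o=float(b['th']),b['o'];s=state();M=Ro.from_quat(s['tcp_rot']).as_matrix()
    c,sn=np.cos(th),np.sin(th);Rb=np.array([[c,-sn,0],[sn,c,0],[0,0,1]])
    p=Rb.T@(np.array(s['ee_pos'])-[*o,0]);m=-Rb.T@M[:,0]
    print('t',round(s['time'],2),'box-frame TCP mm',(p*1e3).round(1),'push heading',np.degrees(np.arctan2(m[1],m[0])).round(2),'tilt',M[:,2].round(3),'F box',(Rb.T@s['wrist_force']).round(2),'q6',round(s['qpos'][5],2),'open',round(s['opening'],3))
    if tx is not None: print('tool shift',(M.T@Rb@(np.array([tx,ty,tz])/1e3-p)*1e3).round(1))
E
python3 -c "
from h import *
rep(-88,0,74)
cap('wrist','w1')"
```

```text
t 3.6 box-frame TCP mm [-8.820e+01 -2.000e-01  2.421e+02] push heading -0.31 tilt [-0. -0. -1.] F box [0.63 0.5  0.47] q6 -0.76 open -0.0
tool shift [ -0.3   0.2 168.1]
```

View pics/w1.png

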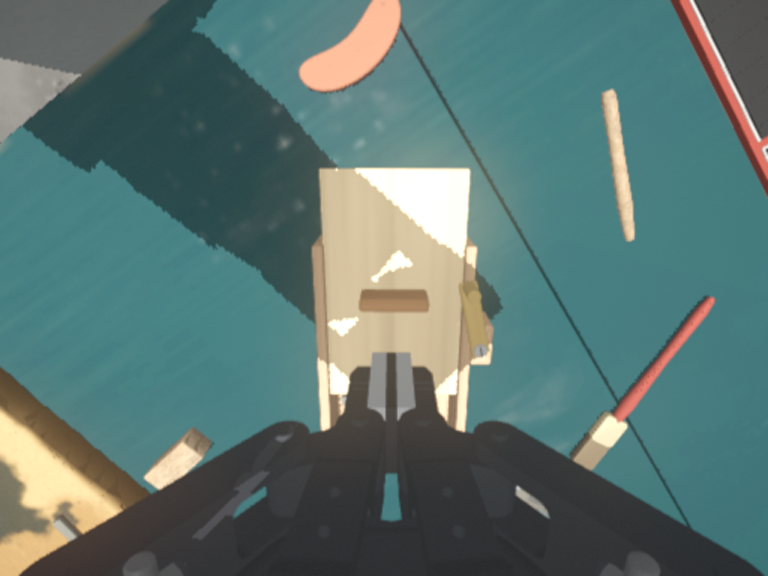

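The wrist view confirms the geometry: batten at (393,300), peg at (472,290), clear of the fingers. I descend offset 8 mm away from the button, then push.

>>> {"api": "play_rows", "payload": {"targets": [0,0,0,0,-8,33,-1,0,0,0,0,0,33,-1,0,0,0,0,0,33,-1,0,0,0,0,0,33,-1,0,0,0,0,0,20,-1,0,0,0,0,0,13,-1,0,0,0,0,0,0,-1,0,0,0,0,0,0,-1]}}

```text
time: 4.65
ee_pos: [0.4951, 0.1588, 0.0781]
tcp_rot: [0.286, 0.958, 0.0, 0.001]
wrist_force: [0.1, -0.2, -0.0]
opening: 0.0002
```

>>> {"api": "play_rows", "payload": {"targets": [0,0,0,-5,0,0,-1,0,0,0,-5,0,0,-1,0,0,0,-5,0,0,-1,0,0,0,-5,0,0,-1,0,0,0,-5,0,0,-1,0,0,0,-5,0,0,-1,0,0,0,-5,0,0,-1,0,0,0,-5,0,0,-1]}}

```text
time: 5.65
ee_pos: [0.5282, 0.1365, 0.0772]
tcp_rot: [0.286, 0.958, -0.0, -0.0]
wrist_force: [-2.2, -0.5, 0.4]
opening: 0.0
```

```bash
python3 -c "
from h import *
rep(-16,-8,77)
cap('scene','s2')"; python3 -c "
import cv2;a=cv2.imread('pics/s2.png');cv2.imwrite('pics/s2c.png',cv2.resize(a[230:400,270:480],None,fx=3,fy=3))"
```

```text
t 5.65 box-frame TCP mm [-47.9  -8.2  77.2] push heading -0.07 tilt [-0. -0. -1.] F box [-1.62 -1.6   0.41] q6 -0.82 open 0.0
tool shift [-31.9   0.3   0.2]
```

View pics/s2c.png

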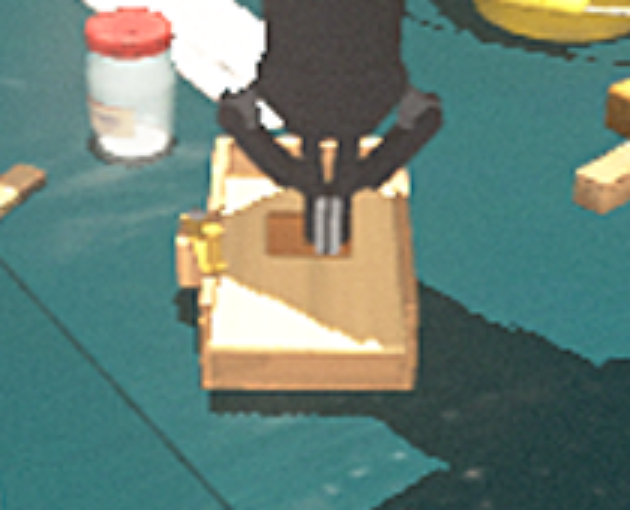

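The lid moves with the fingertips on the batten at (325,230), at about 2 N. I continue, slowing near the stop.

>>> {"api": "play_rows", "payload": {"targets": [0,0,0,-5,0,0,-1,0,0,0,-5,0,0,-1,0,0,0,-5,0,0,-1,0,0,0,-5,0,0,-1,0,0,0,-3,0,0,-1,0,0,0,-2,0,0,-1,0,0,0,-2,0,0,-1]}}

```text
time: 6.58
ee_pos: [0.5507, 0.1219, 0.0773]
tcp_rot: [0.286, 0.958, -0.0, -0.0]
wrist_force: [-1.5, -0.8, -0.8]
opening: -0.0001
```

>>> {"api": "play_rows", "payload": {"targets": [0,0,0,-1,0,0,-1,0,0,0,-1,0,0,-1]}}

```text
time: 6.82
ee_pos: [0.5523, 0.1209, 0.0773]
tcp_rot: [0.286, 0.958, -0.0, -0.0]
wrist_force: [-1.7, -0.3, -0.0]
opening: -0.0001
```

>>> {"api": "play_rows", "payload": {"targets": [0,0,0,-1,0,0,-1,0,0,0,-1,0,0,-1]}}

```text
time: 7.08
ee_pos: [0.5538, 0.1199, 0.0773]
tcp_rot: [0.286, 0.958, 0.0, -0.0]
wrist_force: [-6.2, 2.9, 2.4]
opening: -0.0001
```

```bash
python3 -c "
from h import *
rep(-16,-8,77)"
```

```text
t 7.08 box-frame TCP mm [-17.4  -8.2  77.3] push heading -0.08 tilt [-0.001  0.    -1.   ] F box [-6.75 -0.98  2.39] q6 -0.86 open -0.0
tool shift [-1.4  0.2  0.3]
```

Force jumped to 6.8 N with the TCP at -17.4 mm (expected -16 at the stop), so the lid is shut. I back off, rise and move behind the peg.

>>> {"api": "play_rows", "payload": {"targets": [0,0,0,0,0,0,-1,0,0,0,3,0,0,-1,0,0,0,3,0,0,-1,0,0,0,0,0,-25,-1,0,0,0,0,0,-25,-1,0,0,0,21,27,0,-1,0,0,0,21,27,0,-1,0,0,0,21,26,0,-1]}}

```text
time: 8.07
ee_pos: [0.5401, 0.2256, 0.1276]
tcp_rot: [0.286, 0.958, 0.0, 0.0]
wrist_force: [-0.5, -0.1, 0.2]
opening: -0.0001
```

>>> {"api": "play_rows", "payload": {"targets": [0,0,9.6,0,0,0,-1,0,0,9.6,0,0,0,-1,0,0,9.6,0,0,0,-1,0,0,9.6,0,0,0,-1,0,0,0,0,0,0,-1,0,0,0,0,0,0,-1]}}

```text
time: 8.82
ee_pos: [0.5401, 0.2246, 0.1274]
tcp_rot: [0.583, 0.812, 0.0, 0.0]
wrist_force: [0.8, 0.6, 0.3]
opening: -0.0
```

Run:
```python
from h import *
rep(-87,72,90)
c=cap('wrist','w2')
c=cap('top','t2')
cv2.imwrite('pics/t2c.png',cv2.resize(c['img'][155:280,180:290,::-1],None,fx=4.8,fy=4.8,interpolation=cv2.INTER_CUBIC))
```

```text
t 8.82 box-frame TCP mm [-86.   72.  127.4] push heading -38.26 tilt [ 0.  0. -1.] F box [0.32 0.92 0.29] q6 -0.01 open -0.0
tool shift [ 0.8 -0.6 37.4]
```

View pics/w2.png

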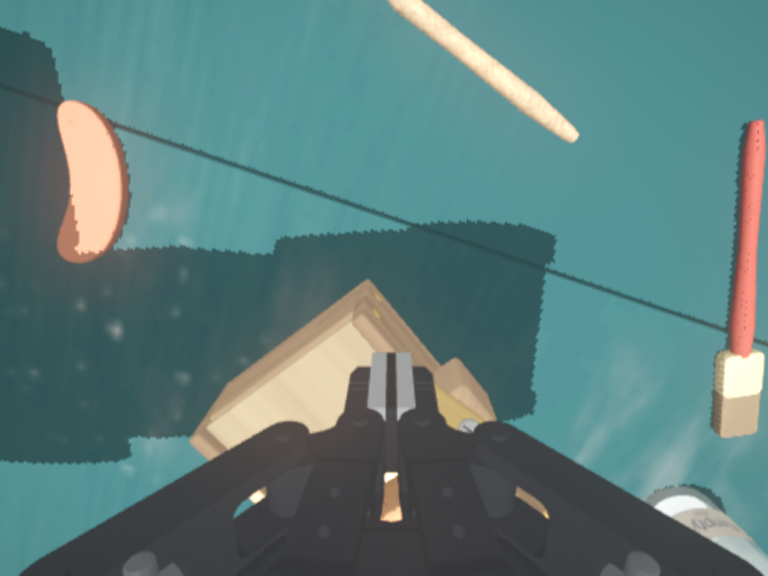

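View pics/t2c.png

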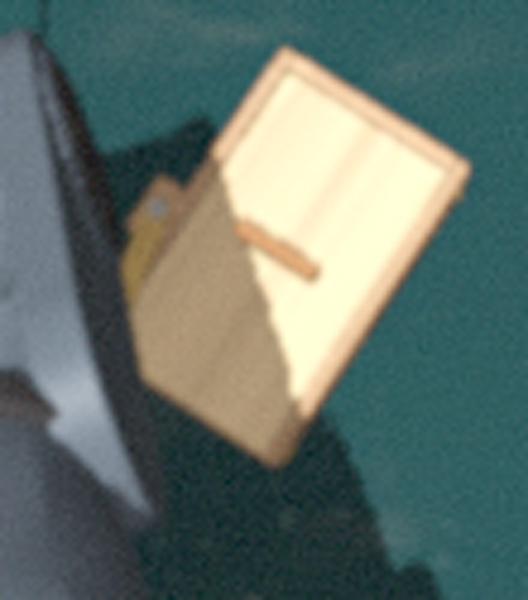

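The lid is shut (far edge against the +x wall) and the box corners are unmoved at (285,47) and (470,165). Next is the peg arc in tool axes.

Run:
```python
import numpy as np
h=np.radians(-38.26);n=np.array([np.cos(h),np.sin(h)]);y=np.array([-n[1],n[0]])
a=np.r_[.24,np.linspace(.24,1.57,13)[1:]]
P=np.c_[-16-52*np.cos(a),66-52*np.sin(a)]-16*n
d=np.diff(np.vstack([[-86,72],P]),axis=0)
for ai,p,q in zip(a,P,d): print(ai.round(2),p.round(1),'tool',round(-q@n,1),round(q@y,1))
```

```text
0.24 [-79.1  63.5] tool -10.7 -2.3
0.35 [-77.4  58. ] tool -4.7 -3.3
0.46 [-75.1  52.7] tool -5.1 -2.7
0.57 [-72.3  47.7] tool -5.3 -2.2
0.68 [-68.9  43.1] tool -5.5 -1.6
0.79 [-65.   38.8] tool -5.7 -0.9
0.9 [-60.7  35. ] tool -5.8 -0.3
1.02 [-56.   31.7] tool -5.8 0.3
1.13 [-50.9  29. ] tool -5.7 1.0
1.24 [-45.6  26.8] tool -5.5 1.6
1.35 [-40.   25.2] tool -5.3 2.2
1.46 [-34.4  24.2] tool -5.1 2.8
1.57 [-28.6  23.9] tool -4.7 3.3
```

>>> {"api": "play_rows", "payload": {"targets": [0,0,0,0,0,20,-1,0,0,0,0,0,14,-1,0,0,0,0,0,6,-1,0,0,0,0,0,0,-1]}}

```text
time: 9.43
ee_pos: [0.54, 0.2245, 0.0871]
tcp_rot: [0.585, 0.811, -0.0, -0.0]
wrist_force: [-0.8, 1.0, 0.3]
opening: 0.0
```

>>> {"api": "play_rows", "payload": {"targets": [0,0,0,-5.5,-1.2,0,-1,0,0,0,-5.2,-1.1,0,-1,0,0,0,-4.7,-3.3,0,-1,0,0,0,-5.1,-2.7,0,-1,0,0,0,-5.3,-2.2,0,-1,0,0,0,-5.5,-1.6,0,-1]}}

```text
time: 10.18
ee_pos: [0.5385, 0.1905, 0.0873]
tcp_rot: [0.585, 0.811, 0.0, 0.0]
wrist_force: [-1.1, 0.4, -0.7]
opening: -0.0002
```

Run:
```python
from h import *
rep(-68.9,43.1,87)
c=cap('scene','s3')
a=c['img'][165:255,190:310,::-1];cv2.imwrite('pics/s3c.png',cv2.resize(a,None,fx=5,fy=5,interpolation=cv2.INTER_CUBIC))
```

```text
t 10.18 box-frame TCP mm [-68.8  42.6  87.3] push heading -38.48 tilt [ 0. -0. -1.] F box [-1.16 -0.22 -0.73] q6 -0.06 open -0.0
tool shift [0.4 0.3 0.3]
```

View pics/s3c.png

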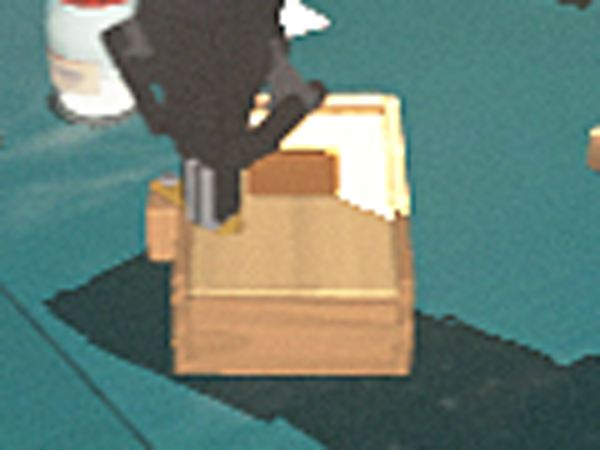

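The button is swinging: its tip shows at (235,228), over the lid, with the fingers at (210,200). I continue along the arc.

>>> {"api": "play_rows", "payload": {"targets": [0,0,0,-5.7,-0.9,0,-1,0,0,0,-5.8,-0.3,0,-1,0,0,0,-5.8,0.3,0,-1,0,0,0,-5.7,1,0,-1,0,0,0,-5.5,1.6,0,-1,0,0,0,-5.3,2.2,0,-1,0,0,0,-5.1,2.8,0,-1]}}

```text
time: 11.1
ee_pos: [0.5575, 0.1559, 0.0873]
tcp_rot: [0.585, 0.811, 0.0, 0.0]
wrist_force: [-0.2, 0.6, -0.6]
opening: -0.0002
```

>>> {"api": "play_rows", "payload": {"targets": [0,0,0,-2.4,1.7,0,-1,0,0,0,-0.8,0.6,0,-1]}}

```text
time: 11.35
ee_pos: [0.5602, 0.1539, 0.0872]
tcp_rot: [0.585, 0.811, -0.0, -0.0]
wrist_force: [-2.5, 2.9, 0.8]
opening: 0.0001
```

```bash
python3 -c "
from h import *
rep(-28.6,23.9,87)"
```

```text
t 11.35 box-frame TCP mm [-30.6  23.8  87.2] push heading -38.48 tilt [-0.001  0.    -1.   ] F box [-3.62  1.06  0.83] q6 -0.13 open 0.0
tool shift [-1.5  1.3  0.2]
```

>>> {"api": "play_rows", "payload": {"targets": [0,0,0,-0.5,0.3,0,-1,0,0,0,0,0,0,-1]}}

```text
time: 11.6
ee_pos: [0.5603, 0.1539, 0.0872]
tcp_rot: [0.585, 0.811, -0.0, -0.0]
wrist_force: [-3.7, 2.4, 2.0]
opening: 0.0001
```

>>> {"api": "play_rows", "payload": {"targets": [0,0,0,0,0,0,-1,0,0,0,4,-3,0,-1,0,0,0,4,-3,0,-1,0,0,0,0,0,-30,-1,0,0,0,0,0,-50,-1,0,0,0,50,0,-50,-1,0,0,0,50,0,0,-1,0,0,0,40,40,0,-1,0,0,0,0,0,0,-1,0,0,0,0,0,0,-1]}}

```text
time: 12.85
ee_pos: [0.5477, 0.2988, 0.2112]
tcp_rot: [0.585, 0.811, -0.0, -0.0]
wrist_force: [0.2, 0.0, -1.1]
opening: 0.0002
```

Run:
```python
from h import *
rep()
c=cap('scene','s4');t=cap('top','t4')
a=c['img'][165:255,190:310,::-1];b=t['img'][155:280,180:290,::-1]
a=cv2.resize(a,(400,300),interpolation=cv2.INTER_CUBIC);b=cv2.resize(b,(396,450),interpolation=cv2.INTER_CUBIC)
o=np.zeros((450,796,3),np.uint8);o[:300,:400]=a;o[:,400:]=b;cv2.imwrite('pics/f.png',o)
```

```text
t 12.85 box-frame TCP mm [-120.2  138.4  211.2] push heading -38.46 tilt [-0.    -0.001 -1.   ] F box [ 0.14  0.15 -1.06] q6 0.1 open 0.0
```

View pics/f.png

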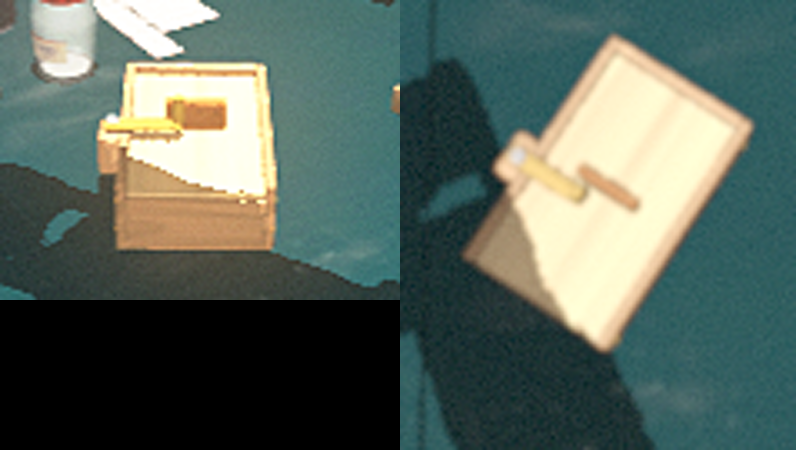

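The button lies across the lid, parallel to the batten: pivot at (517,155), peg at (581,194). One numeric check before handing in.

Run:
```python
from h import *
t=pickle.load(open('t4.pkl','rb'));b=np.load('box.npz');th=float(b['th']);R=np.array([[np.cos(th),-np.sin(th)],[np.sin(th),np.cos(th)]])
for n,x,y,z in [('pivot',117,155,.067),('pegtop',182,193,.09),('FL',213,35,.06),('FR',352,124,.06),('NR',210,349,.06),('bat1',183,168,.078),('bat2',238,206,.078)]:
    print(n,((pt(t,180+x/3.6-.4,155+y/3.6-.4,z)[:2]-b['o'])@R*1e3).round(1))
```

```text
pivot [-16.   67.9]
pegtop [-15.6  10.9]
FL [95.  59.9]
FR [ 93.3 -59.7]
NR [-94.1 -60.9]
bat1 [ 0.3 21.8]
bat2 [ -1.5 -25. ]
```

The peg is at x = -15.6 mm (ideal -16), the batten is at x ≈ 0 and the corners are within 1–2 mm, so I'm handing in.

```bash
python3 -c "
from bench import *
print(finish_job())"
```

```text
the job is handed in; nothing more can be done
None
```

I pushed the lid shut against its stop with the closed fingertips on the batten. I then swung the turn button round by its peg until it reached its stop, withdrew the arm and handed the job in at about 13 s. `finish_job` reports no verdict, so the results below rest on my own checks.

| Check (box frame) | Measured | Ideal |
|---|---|---|
| Batten x | about -1 to 0 mm | 0 (lid shut) |
| Peg x | -15.6 mm | -16 mm (button square across, about 1.57 rad) |
| Box corners, against the first picture | within 1–2 mm | unmoved |

- **Forces:** the force on the tool was 6.8 N when the lid met its stop. That briefly passed the box's roughly 5 N sliding limit, but the box shows no movement. The button push peaked at about 5 N.
- **Disagreement:** the peg's y read 10.9 mm where 14 mm was expected. I put this down to the pixel reading at the peg; it does not affect the angle much.
- **Bystanders:** the arm stayed clear of the jar, kidney, gauge block and brush throughout. I did not measure their final positions.

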